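Coffee pot onto the big gas burner with a reducer

TASK

The free burner on the gas stove is too wide for the little copper coffee pot (cezve). Lay the black cross-shaped reducer centrally on the free burner's grate, each arm resting along one of the four prongs, then stand the cezve upright in the middle of the reducer with its handle pointing straight out to the side, away from the lidded pot on the other burner. Set both down gently rather than letting them drop, and leave the lidded pot and the other things where they are.

Things in the scene. Friction and masses are not known exactly. Their poses are not given: they have to be found in the camera images.
- stove: Two-burner table-top gas stove, white with a bare metal top, fixed; 300 deep (x) x 500 wide (y), top 68 high, grate tops 95 high. Origin: centre of its underside on the worktop, z up. Its front with two black taps faces its -x, the robot's side; the two burners stand 125 to either side of its origin along its y.
- burner_big: Big free burner (target), at the stove's left or right place: black cap 84 in diameter, 80 high, in a black square grate 200 x 200. Four prongs, 7 wide, 8 high, run inward along its +x, -x, +y, -y axes (parallel to the stove's) and end 52 from the centre (gap 104). All grate tops level, 95 above the origin, which is on the burner's axis at worktop height.
- burner_small: The small burner in the stove's other place, 250 from the big one along the stove's y; same 200 square grate, top 95 above its origin (on its vertical axis at worktop height). The lidded pot stands on it.
- reducer: Loose black cast-iron cross, about 0.22 kg, flat, 10 thick. Four arms 14 wide along its +x, -x, +y, -y, out to 78 from the centre. Hub: a square frame 52 across flats, hole 30; the flats face 45 degrees from x, midway between arms: grip it 52 wide across two parallel flats. Origin: centre of its underside, z up. A quarter turn makes no difference. Starts flat on the worktop.
- cezve: Loose hollow copper coffee pot, about 0.33 kg, 105 high. Base 82 in diameter, belly 88 up to 28 high, narrowing to a straight collar 62 in outer diameter from 70 high to the rim; wall 3. Grip across the collar at right angles to the handle, which leaves the collar along its +x at 90 high, 15 thick, to 155 from the axis. Origin: centre of its underside, z up. Starts upright on the worktop.
- handle_tip (a point): Point at the outer end of the cezve's handle: 150 from its axis along its +x, 116 above its underside.
- cezve_rim (a point): Centre of the cezve's mouth, 105 above its underside.
- pot: White enamel pot with a blue rim, its lid on, on the small burner; leave it alone. Body 160 in diameter, 114 high to the top of the lid's black knob (so 209 above the worktop), two blue loop handles out to 108 from the axis along its x. Origin: centre of its underside.
- coffee_tin: Pale metal coffee tin with a broad red label, 74 in diameter, 115 high, standing; origin: centre of its underside. Leave alone.
- mug: Blue mug, 80 in diameter, 90 high, standing; origin: centre of its underside. Leave alone.
- sugar_jar: White sugar jar with a yellow cap, 80 in diameter, 110 high, standing; origin: centre of its underside. Leave alone.
- spoon: Steel spoon 170 long, lying along its x on the worktop near the robot; origin: on its underside. Leave alone.
- lighter: Orange gas lighter with a steel barrel, 230 long, 22 wide, 23 high, lying along its x near the robot; origin: on its underside, 80 from the handle's end. Leave alone.

How it is judged:
By the outcome, as a careful person would: the job done as asked, in the order asked, and still so for the second after the job is handed in, with the robot touching nothing.
It also fails if it takes over 72 s, if anything falls off the work surface, if the arm or the gripper's body presses on something with over 40 N, if the wrist force passes 120 N, or if a joint passes its speed limit or range.

ROBOT

A 7-joint arm with a two-finger parallel gripper is mounted at the origin on the work surface. World frame = base frame: x ahead of the robot, y to its left, z up, the work surface at z = 0. Lengths are in mm, angles in rad, forces in N, time in s.
With the tool pointing down it reaches from about 350 to 900 mm from the base axis. Payload 8.1 kg.
Tool frame: the origin (TCP) lies at the very end of the fingers, on their centre line; the grasp point (between the pads) lies 19 mm behind it; z points along the fingers, y is the line along which they close (so a half turn about z gives the same grasp; the last joint's range is limited). The gripper opens to 92 mm and grips with 3 to 60 N. Pads are 19 mm wide; open, the fingers measure 130 mm over their backs; the gripper's body (75 mm by 190 mm) begins 47 mm behind the grasp point.
Start: joints at [1.078, 0.434, 0.025, 1.573, -0.012, 1.134, -0.075], TCP at [237.48, -578.139, 226.742] pointing down, gripper open.
Joint ranges: [-2.62, 2.62], [-0.44, 2.09], [-1.27, 1.32], [0.08, 2.57], [-1.32, 4.46], [0.12, 2], [-2.74, 2.74]. Speed limits (rad/s): [2.22, 2.22, 3.01, 3.01, 3.14, 3.14, 3.14].

INTERFACE

Orientations are given as [roll, pitch, yaw] about the fixed x, y, z axes, in that order (R = Rz(yaw) Ry(pitch) Rx(roll)).
In Python, from station import manip gives the robot as it stands.
- The arm moves only by the shell command python3 -m inch 'ROWS' [FORCE]. ROWS is JSON, a list of rows, each a list of 3 entries, a list of its own where there are three numbers: the shift along the world's x, y, z in mm, then the turn about the world's z in degrees, then the closure in counts, from 0 (fully open) to 255 (shut). A call has 1 to 12 rows; each row shifts and turns the commanded pose from where the row before left it; what a row does not reach is not made up. A row lasts 1/12 s, in which the tool goes at most 41.7 mm and 7.16 degrees, less where a joint would pass 70% of its speed; a pose out of reach is approached as far as the arm can. A call is refused whole if a number of a shift passes 41.7 or a number of a turn 7.16, either way. A call with a gripper value outside its range is refused whole. The fingers move at their own pace and stop on an object; FORCE is the grip in N (left out, the last holds). Time passes only in rows, so rows that do not move let the fingers close. It gives the time, the measured TCP pose, the force, the opening and the grip force at its end, in the units of the state.
- manip.get_obs(): the state, without advancing time (a new reading comes with each control period).
- manip.read_camera(name): name is "scene" or "top" or "wrist"; returns a dict with "pixels" (400x640x3 uint8, blue, green, red), "mtx" (3x3 intrinsics, pixels), "T" (4x4, takes a point from camera to world coordinates); the wrist camera has in their place "mount" (4x4, takes a point from camera to tool coordinates, whose origin is the TCP and whose axes are the flange's). Camera axes: x right, y down, z forward; pixel columns grow to the right and rows downward; lengths in mm; the calibration is good to about 2 mm. A picture is of the moment at which its call begins: read the wrist's pose just before it. There is no depth.
- manip.close_job(): hands the job in; it is judged then, once.
The state is a dict: "clock": time; "q": joint angles; "qd": joint speeds; "joint_torque": joint torques, N m; "tool_pos": TCP position; "tool_rot": TCP orientation; "ft_force": force on the tool from outside, world axes, zero at the start; "moment": the same for the moment, N m; "finger_gap": finger opening in mm; "grasp_force": force on a finger pad.
Only numpy, scipy, OpenCV 4.12 (cv2) and the standard library are available. Lean on these libraries where they do the work, as an engineer would, in place of code of your own. Each camera call takes 0.05 s, during which the arm holds its last target. There are 200 camera calls.

## Working session

There is one attempt and no reset: what is moved stays moved. The work goes in short steps, Python scripts to look and compute and a shell command to move; the robot and the scene stay as the last step left them, time stands still between calls to the robot, and variables do not carry over. Pictures are saved under pics/ and viewed, at most 10 in all, crops included, and the job is handed in when it is done.

```bash
mkdir -p pics; python3 - <<'E'
from station import manip
import cv2,numpy as np
o=manip.get_obs();print({k:np.round(v,3).tolist() for k,v in o.items()})
for n in("top","scene"):
    c=manip.read_camera(n);cv2.imwrite(f"pics/{n}0.png",c["pixels"]);print(n,np.round(c["mtx"],1).tolist(),np.round(c["T"],3).tolist())
E
```

```text
{'clock': 0.0, 'q': [1.078, 0.435, 0.025, 1.574, -0.012, 1.134, -0.075], 'qd': [-0.0, 0.0, -0.002, -0.0, -0.002, 0.0, 0.0], 'joint_torque': [-0.001, -66.785, 0.985, -31.446, -0.061, 0.043, 0.0], 'tool_pos': [237.25, -577.668, 225.963], 'tool_rot': [-3.14, 0.0, 0.39], 'ft_force': [0.528, 0.41, 0.596], 'moment': [-0.002, -0.018, -0.032], 'grasp_force': 0.0, 'finger_gap': 91.927}
top [[467.4, 0.0, 313.3], [0.0, 467.4, 200.6], [0.0, 0.0, 1.0]] [[-0.024, -0.993, 0.115, 377.037], [-1.0, 0.024, -0.001, -26.312], [-0.002, -0.115, -0.993, 1490.133], [0.0, 0.0, 0.0, 1.0]]
scene [[465.9, 0.0, 318.4], [0.0, 465.9, 200.1], [0.0, 0.0, 1.0]] [[-0.713, 0.487, -0.505, 1251.504], [0.702, 0.498, -0.51, 712.162], [0.003, -0.717, -0.697, 1115.396], [0.0, 0.0, 0.0, 1.0]]
```

View pics/top0.png

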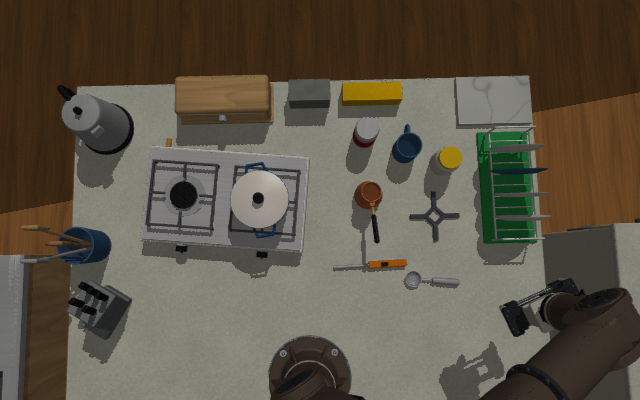

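View pics/scene0.png

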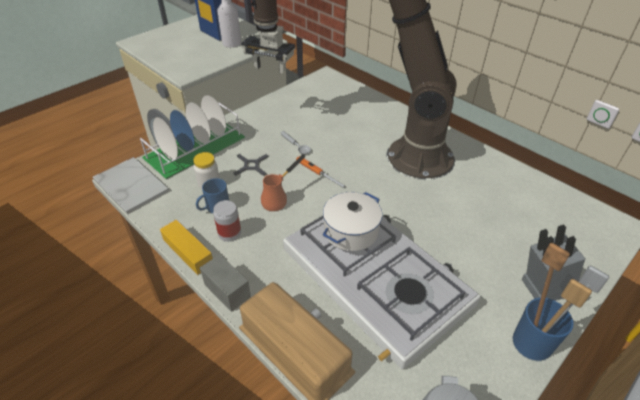

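The top view shows the free burner at about (183,195), the lidded pot at (258,198), the reducer at (434,216), and the cezve at (369,193) with its handle towards (376,240). I'll enlarge crops of these to read them more closely.

```bash
python3 - <<'E'
import cv2,numpy as np
im=cv2.imread("pics/top0.png")
a=cv2.resize(im[145:255,140:220],None,fx=5,fy=5,interpolation=cv2.INTER_CUBIC)
b=cv2.resize(im[170:250,345:465],None,fx=5,fy=5,interpolation=cv2.INTER_CUBIC)
cv2.imwrite("pics/ca.png",a)
cv2.imwrite("pics/cb.png",b)
E
```

```text
(no output)
```

View pics/ca.png

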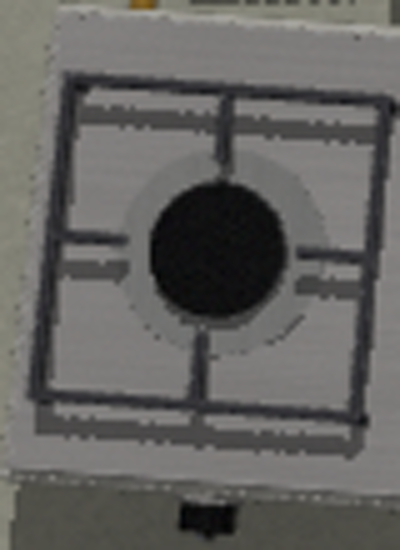

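View pics/cb.png

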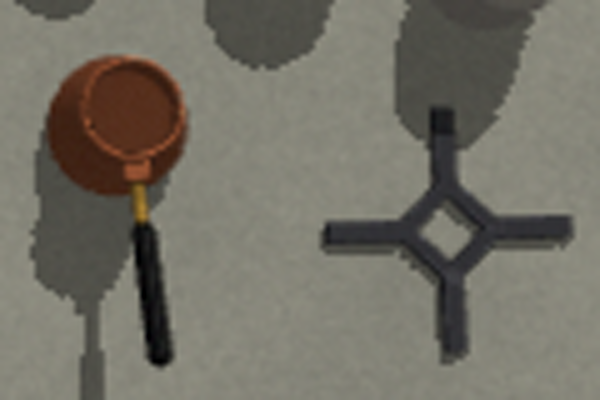

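```bash
cat > h.py <<'E'
import numpy as np
def ray(c,uv,z,T=None):
    T=c["T"] if T is None else T
    d=T[:3,:3]@np.linalg.solve(c["mtx"],[uv[0],uv[1],1.]);t=(z-T[2,3])/d[2]
    return (T[:3,3]+t*d)
E
python3 - <<'E'
from station import manip
from h import *
c=manip.read_camera("top")
def f(p,o,z): return ray(c,[o[0]+(p[0]+.5)/5-.5,o[1]+(p[1]+.5)/5-.5],z)[:2]
A=(140,145);B=(345,170)
g=[f(p,A,95) for p in[(65,73),(397,100),(365,425),(30,402)]]
print("grate",np.round(g,1).tolist(),np.mean(g,0), [np.linalg.norm(g[i]-g[i-1]) for i in range(4)])
ang=lambda d:np.degrees(np.arctan2(d[1],d[0]))
print("stove yaw",ang(g[0]-g[3]),ang(g[1]-g[2]),ang(g[0]-g[1])-90,ang(g[3]-g[2])-90)
t=[f(p,A,95) for p in[(223,175),(203,335),(128,241),(298,254)]];print("tips",np.mean(t,0),ang(t[0]-t[1]),ang(t[2]-t[3])-90)
r=[f(p,B,10) for p in[(443,108),(453,362),(323,237),(572,228)]]
print("red",np.mean(r,0),ang(r[0]-r[1]),ang(r[2]-r[3])-90,np.linalg.norm(r[0]-r[1]),np.linalg.norm(r[2]-r[3]))
k=f((134,107),B,105);h=f((160,362),B,116);print("cez",k,h,ang(h-k),np.linalg.norm(h-k))
E
```

```text
grate [[677.0, 457.7], [655.4, 256.0], [458.7, 275.3], [477.4, 475.6]] [567.13442541 366.13135066] [np.float64(200.44302169981216), np.float64(202.8824230273474), np.float64(197.57576300788458), np.float64(201.14823661881297)]
stove yaw -5.116986996108688 -5.611118476357943 -6.126446040224593 -5.316283691347962
tips [565.68071427 366.87560249] -6.638125381147126 -5.80348026089591
red [ 488.84704254 -409.55212747] -0.8473471456783682 0.6723011157951504 161.66219955779295 158.2503341487808
cez [ 561.9371482  -201.61409243] [ 409.4781259  -209.62697142] -176.99143997896383 152.66944590437447
```

```bash
python3 -m inch '[[[15.7,10.5,0],7.04,0],[[15.7,10.5,0],7.04,0],[[15.7,10.5,0],7.04,0],[[15.7,10.5,0],7.04,0],[[15.7,10.5,0],7.04,0],[[15.7,10.5,0],7.04,0],[[15.7,10.5,0],7.04,0],[[15.7,10.5,0],7.04,0],[[15.7,10.5,0],7.04,0],[[15.7,10.5,0],7.04,0],[[15.7,10.5,0],7.04,0],[[15.7,10.5,0],7.04,0]]' 25
python3 -m inch '[[[15.7,10.5,0],7.04,0],[[15.7,10.5,0],7.04,0],[[15.7,10.5,0],7.04,0],[[15.7,10.5,0],7.04,0],[[0,0,0],0,0],[[0,0,0],0,0],[[0,0,0],0,0]]'
python3 - <<'E'
from station import manip
import cv2,numpy as np
o=manip.get_obs();c=manip.read_camera("wrist");print(np.round(o["q"],2),o["tool_pos"],o["tool_rot"],c["mount"].tolist(),c["mtx"].tolist())
cv2.imwrite("pics/w1.png",c["pixels"])
E
```

```text
clock: 1.15
tool_pos: [426.4, -451.5, 226.5]
tool_rot: [-3.141, -0.0, 1.87]
ft_force: [1.0, 0.2, 0.0]
finger_gap: 91.7
grasp_force: 0.0
clock: 1.73
tool_pos: [487.9, -410.7, 226.4]
tool_rot: [-3.141, -0.001, 2.353]
ft_force: [-0.4, -0.7, -0.5]
finger_gap: 91.4
grasp_force: 0.0
[ 0.92  0.5  -0.47  1.51  0.24  1.19  1.2 ] [ 487.87596844 -410.74956241  226.35354138] [-3.14086097e+00 -6.76803317e-04  2.35284435e+00] [[0.000676038088930102, -0.9671414886993837, -0.2542378488912282, 67.92313670747119], [0.9999997275052838, 0.000729227426298059, -0.00011496397599482327, 1.3898088367646777], [0.0002965836431049727, -0.2542377018927314, 0.9671417181439553, -157.9951931755918], [0.0, 0.0, 0.0, 1.0]] [[295.580556800099, 0.0, 320.22001124786453], [0.0, 295.580556800099, 202.9625362482176], [0.0, 0.0, 1.0]]
```

View pics/w1.png

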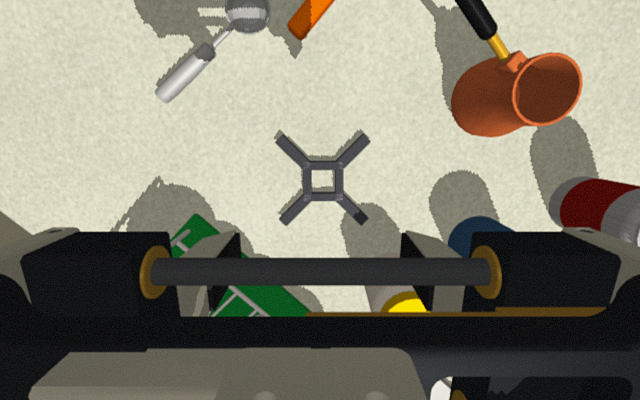

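The wrist view shows the reducer's arm ends at (278,136), (366,136), (363,219) and (284,220), with the hub centre at about (322,179). The fingers' line looks parallel to its flats.

```bash
cat >> h.py <<'E'
from scipy.spatial.transform import Rotation as Rn
def wT(o,c):
    T=np.eye(4);T[:3,:3]=Rn.from_euler('xyz',o["tool_rot"]).as_matrix();T[:3,3]=o["tool_pos"]
    return T@c["mount"]
E
python3 - <<'E'
from station import manip
from h import *
o=manip.get_obs();c=manip.read_camera("wrist");T=wT(o,c)
r=[ray(c,p,10,T)[:2] for p in[(278,136),(366,136),(363,219),(284,220)]]
ang=lambda d:np.degrees(np.arctan2(d[1],d[0]))
print(np.mean(r,0),ray(c,(322,179.5),10,T),ang(r[0]-r[2]),ang(r[1]-r[3]),np.linalg.norm(r[0]-r[2]),np.linalg.norm(r[1]-r[3]))
E
```

```text
[ 489.94014344 -407.26678452] [ 489.46569448 -408.17258599   10.        ] -179.79945447300702 90.96244995408156 153.17630852082135 151.20141229177165
```

```bash
python3 -m inch '[[[1.6,2.5,-30],0.5,0],[[0,0,-38],0,0],[[0,0,-38],0,0],[[0,0,-38],0,0],[[0,0,-32],0,0],[[0,0,-22],0,0],[[0,0,-12],0,0],[[0,0,-8],0,0],[[0,0,-4],0,0],[[0,0,-1.5],0,0],[[0,0,0],0,0],[[0,0,0],0,0]]' 25
python3 -m inch '[[[0,0,0],0,255],[[0,0,0],0,255],[[0,0,0],0,255],[[0,0,0],0,255],[[0,0,0],0,255],[[0,0,0],0,255],[[0,0,0],0,255],[[0,0,0],0,255]]' 25
```

```text
clock: 2.83
tool_pos: [491.1, -408.2, 4.6]
tool_rot: [3.141, 0.002, 2.364]
ft_force: [-0.0, 0.4, -0.5]
finger_gap: 91.6
grasp_force: 0.0
clock: 3.5
tool_pos: [490.2, -407.6, 3.2]
tool_rot: [-3.142, -0.0, 2.364]
ft_force: [0.2, 0.5, 0.4]
finger_gap: 51.6
grasp_force: 25.0
```

```bash
python3 -m inch '[[[0,0,6],0,255],[[0,0,14],0,255],[[0,0,30],0,255],[[0,0,36],0,255],[[0,0,36],0,255],[[0,0,36],0,255],[[0,0,36],0,255],[[0,0,36],0,255],[[0,0,30],0,255],[[0,10,20],0,255],[[2,20,7],0,255],[[3,30,0],0,255]]'
python3 -m inch '[[[4,36,0],-0.5,255],[[4,36,0],-0.5,255],[[4,36,0],-0.5,255],[[4,36,0],-0.5,255],[[4,36,0],-0.5,255],[[4,36,0],-0.5,255],[[4,36,0],-0.5,255],[[4,36,0],-0.5,255],[[4,36,0],-0.5,255],[[4,36,0],-0.5,255],[[4,36,0],-0.5,255],[[4,36,0],-0.5,255]]'
python3 -m inch '[[[4,36,0],0,255],[[4,36,0],0,255],[[4,36,0],0,255],[[4,36,0],0,255],[[4,36,0],0,255],[[3,36,0],0,255],[[1,36,0],0,255],[[0,20,0],0,255],[[0,10,0],0,255],[[0,0,0],0,255],[[0,0,0],0,255],[[0,0,0],0,255]]'
python3 - <<'E'
from station import manip
import cv2,numpy as np
o=manip.get_obs();c=manip.read_camera("wrist");print(np.round(o["q"],2),o["tool_pos"],np.degrees(o["tool_rot"]))
cv2.imwrite("pics/w2.png",c["pixels"])
E
```

```text
clock: 4.5
tool_pos: [495.3, -349.8, 293.8]
tool_rot: [3.142, 0.005, 2.36]
ft_force: [-0.0, -0.0, -2.7]
finger_gap: 51.8
grasp_force: 25.0
clock: 5.5
tool_pos: [542.8, 86.2, 291.5]
tool_rot: [3.141, 0.001, 2.26]
ft_force: [1.3, -0.5, -2.1]
finger_gap: 51.6
grasp_force: 25.0
clock: 6.5
tool_pos: [568.0, 364.3, 290.7]
tool_rot: [-3.141, 0.001, 2.258]
ft_force: [0.2, -1.1, -2.0]
finger_gap: 51.4
grasp_force: 25.0
[-0.27  0.56 -0.65  1.3   0.33  1.39 -0.22] [567.9855167  364.33509162 290.65241931] [-1.79989967e+02  8.20620269e-02  1.29356665e+02]
```

View pics/w2.png

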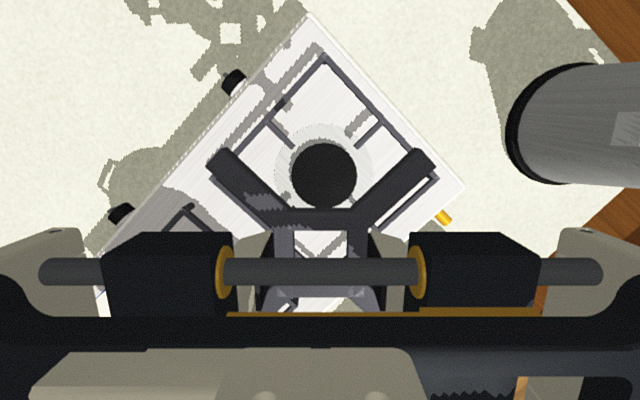

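The free burner's cap is centred at about (323.5,174.5), and the grate's outer corner is at (324,52). The reducer is held square in the fingers.

```bash
python3 - <<'E'
from station import manip
from h import *
import cv2
o=manip.get_obs();c=manip.read_camera("wrist");T=wT(o,c)
print("cap",ray(c,(323.5,174.5),80,T))
k=ray(c,(324,52),95,T)[:2];b=np.array([567,366.5]);d=k-b;print(k,np.linalg.norm(d),np.degrees(np.arctan2(d[1],d[0])))
# reducer arm tips, held: tips (outer ends) z about 300
cv2.imwrite("pics/w2c.png",cv2.resize(c["pixels"][40:240,190:460],None,fx=2.9,fy=2.9,interpolation=cv2.INTER_CUBIC))
E
```

```text
cap [567.36437398 373.66882639  80.        ]
[480.36963322 479.7057568 ] 142.54951357932651 127.42491535066532
```

View pics/w2c.png

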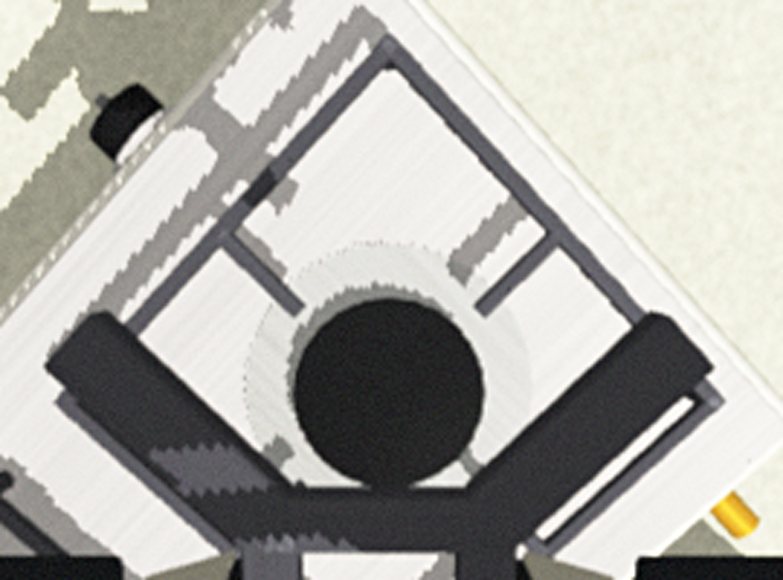

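```bash
python3 - <<'E'
from station import manip
from h import *
o=manip.get_obs();c=manip.read_camera("wrist");T=wT(o,c)
f=lambda p,z=95:ray(c,(190+(p[0]+.5)/2.9-.5,40+(p[1]+.5)/2.9-.5),z,T)[:2]
ang=lambda d:np.degrees(np.arctan2(d[1],d[0]))
lt,lr,rt,rr=[f(p) for p in[(297,308),(228,242),(484,308),(550,240)]]
print("prong tips",lt,rt,"roots",lr,rr,ang(lt-lr),ang(rr-rt))
print("cap",f((389,393),80))
k=f((389,40));k2=f((718,400));print(k,k2,np.linalg.norm(k-k2),ang(k2-k))
a=np.radians(-5.8);x=np.array([np.cos(a),np.sin(a)]);y=np.array([-x[1],x[0]])
# sel: left prong = -x, right prong = +y
print("centres",lt+52*x,rt-52*y,k+100*x-100*y,k2-100*x-100*y, lr+93*x, rr-93*y)
E
```

```text
prong tips [515.44057798 378.39368506] [574.1252742  426.53509162] roots [478.27838806 381.36234983] [576.89449751 463.25127666] -4.567317751371251 85.68678026730231
cap [568.20044556 373.412191  ]
[481.12674088 478.62126744] [674.45281163 459.99215436] 194.22155771876285 -5.504090385049151
centres [567.17437484 373.13875761] [568.87034674 374.80129476] [570.50918205 369.02756684] [564.85911102 370.60971319] [570.80229398 371.96411419] [567.49626187 370.72737074]
```

The wrist estimate is about 5 mm off the top camera in y. I'll go to the mean position, stop 15 mm above the grate and compare the arms with the prongs directly.

```bash
python3 -m inch '[[[0,5,-20],0,255],[[0,0,-34],0,255],[[0,0,-34],0,255],[[0,0,-32],0,255],[[0,0,-26],0,255],[[0,0,-18],0,255],[[0,0,-10],0,255],[[0,0,0],0,255],[[0,0,0],0,255],[[0,0,0],0,255]]'
python3 - <<'E'
from station import manip
import cv2,numpy as np
o=manip.get_obs();c=manip.read_camera("wrist");print(o["tool_pos"],np.degrees(o["tool_rot"]))
a=c["pixels"][90:330,190:460]
d=manip.read_camera("top")["pixels"][145:255,140:220]
b=cv2.resize(a,None,fx=1.95,fy=1.95,interpolation=cv2.INTER_CUBIC)
e=cv2.resize(d,None,fx=3.3,fy=3.3,interpolation=cv2.INTER_CUBIC)
p=np.zeros((max(b.shape[0],e.shape[0]),b.shape[1]+e.shape[1],3),np.uint8);p[:b.shape[0],:b.shape[1]]=b;p[:e.shape[0],b.shape[1]:]=e
p=np.clip(p.astype(float)*1.5,0,255).astype(np.uint8)
print(p.shape);cv2.imwrite("pics/w3.png",p)
E
```

```text
clock: 7.48
tool_pos: [568.1, 371.9, 118.1]
tool_rot: [3.139, -0.0, 2.259]
ft_force: [0.4, 0.4, -0.6]
finger_gap: 51.8
grasp_force: 25.0
[568.10645142 371.90371457 118.05538813] [ 1.79854129e+02 -1.43839971e-03  1.29440429e+02]
(468, 790, 3)
```

View pics/w3.png

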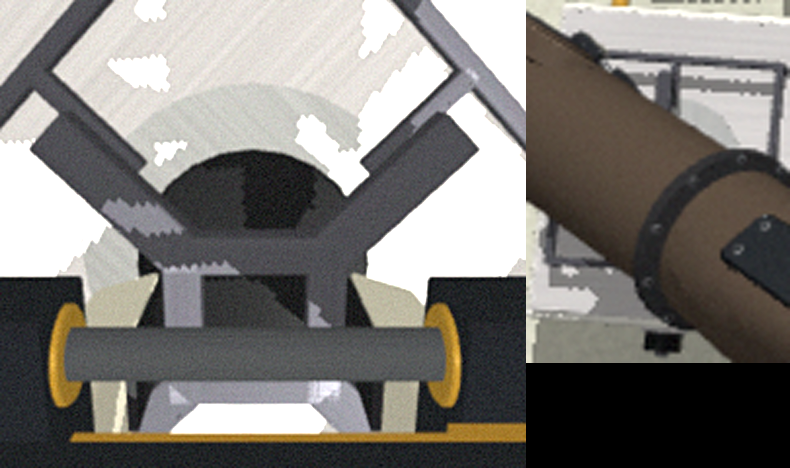

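```bash
python3 - <<'E'
from station import manip
from h import *
o=manip.get_obs();c=manip.read_camera("wrist");T=wT(o,c)
f=lambda p,z:ray(c,(190+(p[0]+.5)/1.95-.5,90+(p[1]+.5)/1.95-.5),z,T)[:2]
ang=lambda d:np.degrees(np.arctan2(d[1],d[0]))
a=np.radians(-5.5);R=np.array([[np.cos(a),np.sin(a)],[-np.sin(a),np.cos(a)]])
g=lambda p,z:R@(f(p,z)-o["tool_pos"][:2])   # stove axes, relative to TCP
for n,p,z in[("L prong +y edge",(52,72),95),("",(147,160),95),("R prong -x edge",(452,70),95),("",(362,155),95),
 ("L arm end",(62,112),125),("",(32,150),125),("L arm +y edge inner",(182,230),125),("R arm end",(443,112),125),("",(478,150),125),("R arm -x edge in",(322,235),125),("cap top",(254,150),80)]:
    print(n,np.round(g(p,z),1))
E
```

```text
L prong +y edge [-90.    5.1]
 [-51.5   5.6]
R prong -x edge [-4.4 91.5]
 [-4.6 54.6]
L arm end [-74.7   6.5]
 [-73.9  -6.6]
L arm +y edge inner [-31.2   5.3]
R arm end [-5.1 76. ]
 [ 8.9 76.1]
R arm -x edge in [-3.2 31.2]
cap top [-28.3  30.3]
```

```bash
python3 -m inch '[[[-1.8,2.2,-4],0,255],[[0,0,-5],0,255],[[0,0,-4],0,255],[[0,0,-2],0,255],[[0,0,-1],0,255],[[0,0,0],0,255],[[0,0,0],0,255]]'
python3 -m inch '[[[0,0,-1],0,255],[[0,0,0],0,255],[[0,0,-0.5],0,255],[[0,0,0],0,255]]'
python3 -m inch '[[[0,0,-0.5],0,255],[[0,0,0],0,255],[[0,0,-0.5],0,255],[[0,0,0],0,255]]'
```

```text
clock: 8.22
tool_pos: [565.5, 373.5, 100.1]
tool_rot: [-3.141, -0.0, 2.26]
ft_force: [0.2, -0.6, -0.7]
finger_gap: 51.5
grasp_force: 25.0
clock: 8.55
tool_pos: [565.5, 373.6, 98.7]
tool_rot: [3.141, 0.0, 2.26]
ft_force: [-0.2, 0.1, -2.4]
finger_gap: 51.6
grasp_force: 25.0
clock: 8.88
tool_pos: [565.5, 373.6, 98.3]
tool_rot: [3.141, 0.0, 2.26]
ft_force: [-2.9, -1.2, 4.1]
finger_gap: 51.9
grasp_force: 25.0
```

```bash
python3 -m inch '[[[0,0,-0.3],0,255],[[0,0,0],0,100],[[0,0,0],0,90],[[0,0,0],0,60],[[0,0,0],0,0],[[0,0,0],0,0],[[0,0,0],0,0],[[0,0,0],0,0],[[0,0,10],0,0],[[0,0,20],0,0],[[0,0,30],0,0],[[0,0,36],0,0]]'
python3 -m inch '[[[0,0,36],0,0],[[0,0,36],0,0],[[0,-20,36],6,0],[[0,-36,10],6,0],[[0,-36,0],6,0],[[0,-36,0],6,0],[[0,-36,0],6,0],[[0,-36,0],6,0],[[0,-36,0],6,0],[[0,-36,0],6,0],[[0,-36,0],5.6,0],[[0,-36,0],0,0]]'
python3 -m inch '[[[0,-36,0],0,0],[[0,-36,0],0,0],[[0,-36,0],0,0],[[0,-36,0],0,0],[[0,-36,0],0,0],[[0,-35,0],0,0],[[0,-15,0],0,0],[[0,0,0],0,0],[[0,0,0],0,0],[[0,0,0],0,0]]'
python3 - <<'E'
from station import manip
import cv2,numpy as np
o=manip.get_obs();c=manip.read_camera("wrist");print(np.round(o["q"],2),o["tool_pos"],np.degrees(o["tool_rot"]))
d=manip.read_camera("top")["pixels"][150:250,140:232]
e=cv2.resize(d,None,fx=4.3,fy=4.3,interpolation=cv2.INTER_CUBIC)
b=c["pixels"][0:300,120:520]
p=np.zeros((430,796,3),np.uint8);p[:300,:400]=b;p[:430,400:795]=e[:430,:395]
p=np.clip(p.astype(float)*1.4,0,255).astype(np.uint8)
cv2.imwrite("pics/w4.png",p);np.savez("w4",T=0)
E
```

```text
clock: 9.88
tool_pos: [564.7, 372.7, 193.5]
tool_rot: [-3.138, -0.0, 2.26]
ft_force: [0.9, 0.3, -0.7]
finger_gap: 91.9
grasp_force: 0.0
clock: 10.88
tool_pos: [565.1, 27.8, 312.3]
tool_rot: [-3.141, 0.001, -3.082]
ft_force: [1.0, -0.0, 1.4]
finger_gap: 91.9
grasp_force: 0.0
clock: 11.72
tool_pos: [565.6, -198.7, 312.0]
tool_rot: [3.141, 0.001, -3.086]
ft_force: [0.0, -0.1, -0.3]
finger_gap: 91.8
grasp_force: 0.0
[ 0.8   0.46 -0.84  1.46  0.34  1.37  1.58] [ 565.64971077 -198.65832977  312.03358982] [ 1.79955507e+02  3.91065928e-02 -1.76826662e+02]
```

View pics/w4.png

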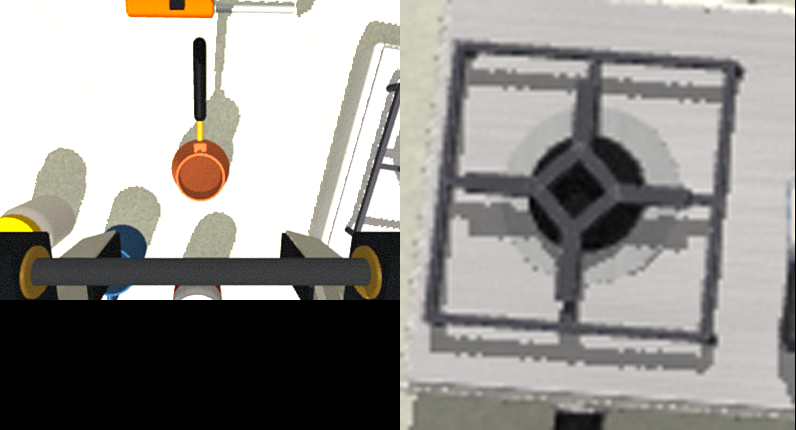

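The reducer lies along the prongs, with its hub at about (575,190) in the right panel against a grate mean of (584,192), so it seems slightly too far to +y. The cezve's rim is at (321,175) in the wrist image and its handle end at (319,40). I'll measure the reducer's offset numerically.

```bash
python3 - <<'E'
from station import manip
from h import *
import cv2
o=manip.get_obs();c=manip.read_camera("wrist");T=wT(o,c)
k=ray(c,(321,175),105,T)[:2];h=ray(c,(319,40),118,T)[:2];d=h-k;print("cez",k,h,np.degrees(np.arctan2(d[1],d[0])),np.linalg.norm(d))
t=manip.read_camera("top");Ti=np.linalg.inv(t["T"]);a=np.radians(-5.6);x=np.array([np.cos(a),np.sin(a),0]);y=np.array([-x[1],x[0],0])
def rect(im,z,c0=(567,367)):
    s=np.arange(-110,111.)
    X,Y=np.meshgrid(s,s,indexing='ij')  # rows=stove x
    P=np.array([*c0,z])+X[...,None]*x+Y[...,None]*y
    q=P@Ti[:3,:3].T+Ti[:3,3];q=q@t["mtx"].T;u=(q[...,:2]/q[...,2:]).astype(np.float32)
    return cv2.remap(im,u[...,0],u[...,1],cv2.INTER_CUBIC).astype(float).mean(2)
g0=rect(cv2.imread("pics/top0.png"),95);g1=rect(t["pixels"],105)
s=np.arange(-110,111.)
def cen(w):  # dark centroid, weights
    w=np.clip(100-w,0,None);return w
for nm,G in(("grate95",g0),("red105",g1)):
    print(nm)
    for lab,M in(("-x..+x arm: y-centroid",G),("y arm: x-centroid",G.T)):
        out=[]
        for r in range(-100,101,5):
            p=M[r+110-1:r+110+2,110-22:110+23].mean(0);w=np.clip(np.percentile(p,85)-15-p,0,None);out.append((r,round(float((w*np.arange(-22,23)).sum()/max(w.sum(),1)),1),int((w>20).sum())))
        print(lab,out)
E
```

```text
cez [ 558.67104558 -196.92772231] [ 410.45455638 -207.69966006] -175.84321991476023 148.60741002380075
grate95
-x..+x arm: y-centroid [(-100, -2.0, 7), (-95, 0.0, 0), (-90, 0.2, 12), (-85, 0.2, 12), (-80, -0.1, 11), (-75, 0.2, 11), (-70, 0.6, 11), (-65, -0.8, 15), (-60, 1.1, 9), (-55, 1.2, 9), (-50, 1.2, 6), (-45, -3.5, 0), (-40, -2.7, 16), (-35, 0.0, 0), (-30, 0.0, 0), (-25, 0.0, 0), (-20, 0.0, 0), (-15, 0.0, 0), (-10, 0.0, 0), (-5, 0.0, 0), (0, 0.0, 0), (5, 0.0, 0), (10, 0.0, 0), (15, 0.0, 0), (20, 0.0, 0), (25, 0.0, 0), (30, 0.0, 0), (35, -1.0, 0), (40, -2.1, 25), (45, -1.6, 6), (50, -3.0, 7), (55, -0.7, 12), (60, -0.3, 12), (65, 0.2, 11), (70, 2.3, 14), (75, 0.8, 0), (80, 0.6, 0), (85, 1.3, 10), (90, 1.1, 9), (95, 8.0, 0), (100, 0.0, 0)]
y arm: x-centroid [(-100, 8.5, 2), (-95, 0.0, 0), (-90, -6.6, 10), (-85, -7.3, 19), (-80, -7.3, 18), (-75, -6.8, 19), (-70, -7.1, 17), (-65, -7.4, 15), (-60, -7.7, 18), (-55, -7.5, 18), (-50, 1.9, 2), (-45, -2.6, 13), (-40, -1.4, 25), (-35, 0.0, 0), (-30, 0.0, 0), (-25, 0.0, 0), (-20, 0.0, 0), (-15, 0.0, 0), (-10, 0.0, 0), (-5, 0.0, 0), (0, 0.0, 
[... 961 characters left out ...]
0.5, 0), (100, -1.8, 0)]
y arm: x-centroid [(-100, 12.8, 0), (-95, 0.0, 0), (-90, -7.7, 18), (-85, -7.6, 18), (-80, -7.2, 18), (-75, -5.4, 25), (-70, -4.3, 27), (-65, -5.5, 24), (-60, -5.2, 24), (-55, -4.2, 21), (-50, -4.2, 21), (-45, -5.1, 32), (-40, -6.0, 15), (-35, -2.9, 28), (-30, -2.5, 29), (-25, -2.5, 25), (-20, -4.4, 12), (-15, -4.4, 6), (-10, 0.8, 14), (-5, 2.0, 21), (0, 3.6, 0), (5, 2.7, 0), (10, 0.6, 22), (15, 1.0, 13), (20, -5.8, 2), (25, -5.3, 12), (30, -6.8, 12), (35, -4.0, 23), (40, -3.6, 21), (45, -5.0, 24), (50, -5.6, 26), (55, -4.9, 26), (60, -4.3, 25), (65, -4.4, 24), (70, -4.8, 25), (75, -4.6, 25), (80, -5.4, 22), (85, -3.7, 17), (90, -4.3, 0), (95, 0.0, 0), (100, 0.0, 0)]
```

The reducer is centred within about 1–2 mm, as the arms' ends lie at ±77 and the centrelines match. Next I'll refine the cezve's rim by image code.

```bash
python3 - <<'E'
from station import manip
from h import *
import cv2
o=manip.get_obs();c=manip.read_camera("wrist");T=wT(o,c)
im=c["pixels"][110:230,260:380]
g=cv2.GaussianBlur(cv2.resize(im[:,:,2],None,fx=4,fy=4,interpolation=cv2.INTER_CUBIC),(5,5),0)
C=cv2.HoughCircles(g,cv2.HOUGH_GRADIENT,1.5,4,param1=80,param2=30,minRadius=75,maxRadius=125)
if C is not None:
  for q in C[0][:6]:
    u=(260+(q[0]+.5)/4-.5,110+(q[1]+.5)/4-.5);print(u,q[2]/4,ray(c,u,105,T)[:2],q[2]/4*(ray(c,(321,175),105,T)[1]-ray(c,(320,175),105,T)[1]))
hs=cv2.cvtColor(c["pixels"],cv2.COLOR_BGR2HSV);m=((hs[...,2]<60)).astype(np.uint8);m[:20]=0;m[125:]=0;m[:,:290]=0;m[:,345:]=0
ys,xs=np.nonzero(m);print("handle px",ys.min(),ys.max(),[(r,round(xs[ys==r].mean(),1)) for r in range(42,120,12) if (ys==r).any()])
E
```

```text
(np.float32(319.8125), np.float32(177.3125)) 21.975 [ 561.56013354 -198.76635653] 27.318787348080765
(np.float32(321.3125), np.float32(176.5625)) 23.5125 [ 560.51055727 -196.95220339] 29.230170521679383
(np.float32(319.0625), np.float32(176.5625)) 23.4375 [ 560.6690468  -199.75315031] 29.13693139275475
(np.float32(320.1875), np.float32(178.4375)) 23.025 [ 562.95186568 -198.21891865] 28.624120926008356
(np.float32(320.1875), np.float32(176.1875)) 23.1 [ 560.11831423 -198.37937887] 28.717360054932993
(np.float32(320.5625), np.float32(175.0625)) 23.85 [ 558.679313   -197.99315758] 29.649741859501145
handle px 38 120 [(42, np.float64(319.5)), (54, np.float64(319.5)), (66, np.float64(319.5)), (78, np.float64(319.5)), (90, np.float64(319.5)), (102, np.float64(320.0)), (114, np.float64(320.0))]
```

```bash
python3 -m inch '[[[-5,0.4,-20],0,0],[[0,0,-34],0,0],[[0,0,-36],0,0],[[0,0,-36],0,0],[[0,0,-34],0,0],[[0,0,-30],0,0],[[0,0,-22],0,0],[[0,0,-14],0,0],[[0,0,-9],0,0],[[0,0,-4],0,0],[[0,0,0],0,0],[[0,0,0],0,0]]' 30
python3 -m inch '[[[0,0,0],0,150],[[0,0,0],0,150],[[0,0,0],0,255],[[0,0,0],0,255],[[0,0,0],0,255],[[0,0,0],0,255],[[0,0,0],0,255],[[0,0,0],0,255]]' 30
```

```text
clock: 12.97
tool_pos: [561.3, -200.0, 73.6]
tool_rot: [-3.141, 0.002, -3.088]
ft_force: [-0.0, -0.1, 0.3]
finger_gap: 91.5
grasp_force: 0.0
clock: 13.63
tool_pos: [560.8, -199.8, 72.9]
tool_rot: [3.142, 0.001, -3.088]
ft_force: [-0.5, 1.7, 5.4]
finger_gap: 67.4
grasp_force: 30.1
```

The gap is 67 mm instead of 62, with an upward push, so the tips are on the shoulder. I'll open, rise 9 mm and regrip.

```bash
python3 -m inch '[[[0,0,0],0,0],[[0,0,0],0,0],[[0,0,0],0,0],[[0,0,0],0,0],[[0,0,5],0,0],[[0,0,4],0,0],[[0,0,0],0,0],[[0,0,0],0,0]]' 30
python3 -m inch '[[[0,0,0],0,150],[[0,0,0],0,150],[[0,0,0],0,255],[[0,0,0],0,255],[[0,0,0],0,255],[[0,0,0],0,255],[[0,0,0],0,255],[[0,0,0],0,255]]' 30
python3 - <<'E'
from station import manip
import cv2
cv2.imwrite("pics/w5.png",manip.read_camera("wrist")["pixels"])
E
```

```text
clock: 14.3
tool_pos: [560.8, -200.1, 81.9]
tool_rot: [-3.141, 0.001, -3.088]
ft_force: [1.0, -0.3, 0.3]
finger_gap: 91.5
grasp_force: 0.0
clock: 14.97
tool_pos: [560.4, -199.9, 81.3]
tool_rot: [3.141, -0.0, -3.088]
ft_force: [0.1, 2.0, -1.3]
finger_gap: 65.8
grasp_force: 29.7
```

```bash
python3 - <<'E'
from station import manip
import cv2,numpy as np
o=manip.get_obs();print(o["finger_gap"],o["ft_force"])
w=manip.read_camera("wrist")["pixels"][60:340,120:520]
s=manip.read_camera("scene")["pixels"][130:250,215:345]
s=cv2.resize(s,None,fx=3,fy=3,interpolation=cv2.INTER_CUBIC)
p=np.zeros((400,796,3),np.uint8);p[:280,:400]=w;p[:360,402:792]=s
cv2.imwrite("pics/w6.png",p)
E
```

```text
65.6155222609314 [ 0.4342851   1.18363572 -1.6924285 ]
```

View pics/w6.png

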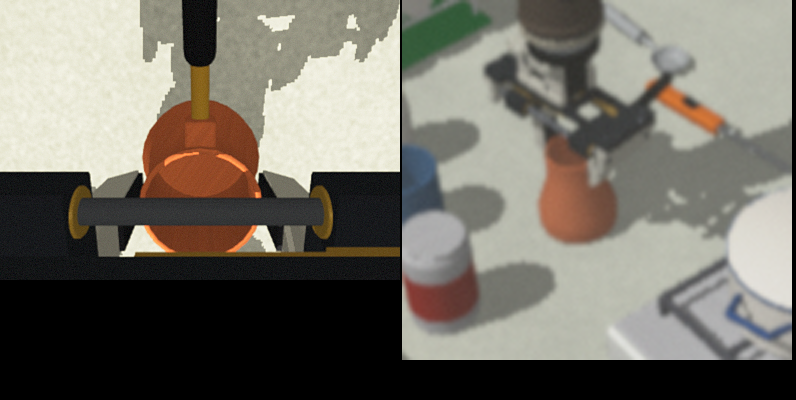

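The cezve stands upright and is held square across its collar, with its handle in line with the tool. I'll lift and carry it high over the pot.

```bash
python3 -m inch '[[[0,0,4],0,255],[[0,0,10],0,255],[[0,0,22],0,255],[[0,0,34],0,255],[[0,0,36],0,255],[[0,0,36],0,255],[[0,0,36],0,255],[[0,0,34],0,255],[[0,0,26],0,255],[[0,0,14],0,255],[[0,0,6],0,255],[[0,0,0],0,255]]' 35
python3 -m inch '[[[0,8,0],-3,255],[[0,18,0],-6,255],[[0,30,0],-7,255],[[0,34,0],-7,255],[[0,34,0],-7,255],[[0,34,0],-7,255],[[1,34,0],-7,255],[[1,34,0],-7,255],[[1,34,0],-7,255],[[1,34,0],-7,255],[[1,34,0],-7,255],[[1,34,0],-7,255]]'
python3 -m inch '[[[1,34,0],-7,255],[[0,34,0],-7,255],[[0,34,0],-5.6,255],[[0,34,0],0,255],[[0,34,0],0,255],[[0,30,0],0,255],[[0,18,0],0,255],[[0,10,0],0,255],[[0,0,0],0,255],[[0,0,0],0,255],[[0,0,0],0,255]]'
```

```text
clock: 16.12
tool_pos: [560.8, -199.9, 341.2]
tool_rot: [-3.141, 0.002, -3.088]
ft_force: [-0.6, -0.0, -4.9]
finger_gap: 65.4
grasp_force: 34.6
clock: 17.12
tool_pos: [565.6, 163.1, 337.7]
tool_rot: [-3.139, 0.001, 1.81]
ft_force: [0.6, -0.6, -4.6]
finger_gap: 65.6
grasp_force: 34.6
clock: 18.03
tool_pos: [568.2, 387.9, 338.9]
tool_rot: [3.141, 0.002, 1.472]
ft_force: [0.5, 0.1, -2.5]
finger_gap: 65.7
grasp_force: 34.6
```

```bash
python3 -m inch '[[[0,-8,-10],0,255],[[-0.5,-7,-26],0,255],[[0,0,-32],0,255],[[0,0,-30],0,255],[[0,0,-22],0,255],[[0,0,-14],0,255],[[0,0,-8],0,255],[[0,0,-4],0,255],[[0,0,0],0,255],[[0,0,0],0,255]]'
python3 - <<'E'
from station import manip
from h import *
import cv2
o=manip.get_obs();c=manip.read_camera("wrist");T=wT(o,c);print(o["tool_pos"],np.degrees(o["tool_rot"]))
cv2.imwrite("pics/w7.png",c["pixels"])
# where the grate's +y prong should show: dark profile beyond the reducer arm (+y), stove axes about (567.7,373)
a=np.radians(-5.5);x=np.array([np.cos(a),np.sin(a),0]);y=np.array([-x[1],x[0],0]);b=np.array([567.7,373,95])
Ti=np.linalg.inv(T)
def px(P):
    q=Ti[:3,:3]@P+Ti[:3,3];q=c["mtx"]@q;return q[:2]/q[2]
g=c["pixels"].mean(2).astype(np.float32)
for r in(84,88,92,100,104):
    pr=[]
    for s in range(-14,15,2):
        u=px(b+r*y+s*x);pr.append(int(g[int(round(u[1])),int(round(u[0]))]) if 0<=u[1]<399 and 0<=u[0]<639 else -1)
    print(r,np.round(px(b+r*y)),pr)
E
```

```text
clock: 18.87
tool_pos: [567.6, 374.8, 194.6]
tool_rot: [3.14, -0.001, 1.473]
ft_force: [-0.1, 0.3, -3.4]
finger_gap: 65.7
grasp_force: 34.6
[567.62593493 374.82056564 194.62522376] [ 1.79927516e+02 -5.25934867e-02  8.44240047e+01]
84 [319. 109.] [141, 10, 19, 21, 22, 20, 25, 30, 38, 46, 48, 37, 30, 17, 215]
88 [319. 104.] [139, 9, 12, 19, 27, 20, 27, 25, 33, 43, 49, 28, 29, 15, 191]
92 [319.  99.] [93, 10, 14, 25, 23, 21, 31, 29, 42, 48, 48, 38, 38, 27, 111]
100 [319.  88.] [149, 12, 22, 19, 24, 32, 22, 30, 39, 51, 48, 30, 33, 21, 138]
104 [319.  83.] [190, 2, 13, 20, 24, 28, 29, 27, 34, 49, 56, 31, 30, 22, 164]
```

```bash
python3 -m inch '[[[0,-1.8,-2],0,255],[[0,0,-2],0,255],[[0,0,-1.5],0,255],[[0,0,-1],0,255],[[0,0,0],0,255],[[0,0,0],0,255]]'
python3 -m inch '[[[0,0,-0.6],0,255],[[0,0,0],0,255],[[0,0,-0.5],0,255],[[0,0,0],0,255]]'
python3 -m inch '[[[0,0,-0.5],0,255],[[0,0,0],0,255]]'
```

```text
clock: 19.42
tool_pos: [566.9, 373.2, 186.9]
tool_rot: [-3.141, 0.0, 1.474]
ft_force: [0.2, -0.5, -4.4]
finger_gap: 65.7
grasp_force: 34.6
clock: 19.75
tool_pos: [567.0, 373.1, 186.3]
tool_rot: [3.141, -0.0, 1.474]
ft_force: [-0.1, -2.5, 1.4]
finger_gap: 65.6
grasp_force: 34.9
clock: 19.92
tool_pos: [567.1, 373.2, 186.3]
tool_rot: [3.141, -0.0, 1.474]
ft_force: [-2.4, -3.0, 4.8]
finger_gap: 65.7
grasp_force: 35.1
```

Contact. I'll release, retreat upward clear of everything, then check from the top camera.

```bash
python3 -m inch '[[[0,0,0],0,85],[[0,0,0],0,60],[[0,0,0],0,30],[[0,0,0],0,0],[[0,0,0],0,0],[[0,0,0],0,0],[[0,0,0],0,0],[[0,0,4],0,0],[[0,0,12],0,0],[[0,0,24],0,0],[[0,0,34],0,0],[[0,0,36],0,0]]'
python3 -m inch '[[[0,0,36],0,0],[[0,-10,10],0,0],[[-5,-30,0],0,0],[[-10,-36,0],0,0],[[-10,-36,0],0,0],[[-10,-36,0],0,0],[[-10,-36,0],0,0],[[-10,-36,0],0,0],[[-10,-36,0],0,0],[[-10,-36,0],0,0],[[0,-36,0],0,0],[[0,-36,0],0,0]]'
python3 -m inch '[[[0,-36,0],0,0],[[0,-36,0],0,0],[[0,-36,0],0,0],[[0,-20,0],0,0],[[0,-8,0],0,0],[[0,0,0],0,0],[[0,0,0],0,0]]'
python3 - <<'E'
from station import manip
from h import *
import cv2
t=manip.read_camera("top");im=t["pixels"];cv2.imwrite("pics/top9.png",im)
k=cv2.resize(im[150:260,120:240],None,fx=4,fy=4,interpolation=cv2.INTER_CUBIC)
hs=cv2.cvtColor(k,cv2.COLOR_BGR2HSV);m=((hs[...,0]<14)&(hs[...,1]>110)&(hs[...,2]>40)).astype(np.uint8)
n,l,s,ce=cv2.connectedComponentsWithStats(m);i=1+np.argmax(s[1:,4]);print("copper",s[i])
F=lambda p,z:ray(t,(120+(p[0]+.5)/4-.5,150+(p[1]+.5)/4-.5),z)[:2]
cn=max(cv2.findContours((l==i).astype(np.uint8),0,2)[0],key=cv2.contourArea)
(cx,cy),r=cv2.minEnclosingCircle(cv2.convexHull(cn));print("blob",F((cx,cy),20),r/4)
g=cv2.GaussianBlur(k[...,2],(5,5),0);C=cv2.HoughCircles(g,cv2.HOUGH_GRADIENT,1.5,4,param1=80,param2=25,minRadius=34,maxRadius=70)
if C is not None:
  for q in C[0][:8]:print(np.round(q,1),"rim z210",F(q[:2],210),"belly z125",F(q[:2],125))
# dark handle: changed and dark vs. the first picture
d=cv2.absdiff(im,cv2.imread("pics/top0.png")).max(2);m=((d>40)&(im.max(2)<70)).astype(np.uint8);m[:,:100]=0;m[:150]=0;m[260:]=0;m[:,185:]=0
ys,xs=np.nonzero(m);print("dark change px",[(u,round(ys[xs==u].mean(),1),int((xs==u).sum())) for u in range(xs.min(),xs.max()+1,4) if (xs==u).any()])
o=manip.get_obs();print(o["clock"],o["tool_pos"])
E
```

```text
clock: 20.92
tool_pos: [566.5, 372.8, 296.7]
tool_rot: [-3.14, 0.001, 1.475]
ft_force: [0.4, 0.5, 0.5]
finger_gap: 92.0
grasp_force: 0.0
clock: 21.92
tool_pos: [491.2, 7.8, 342.8]
tool_rot: [3.139, 0.0, 1.475]
ft_force: [-0.1, 1.1, 0.6]
finger_gap: 91.8
grasp_force: 0.0
clock: 22.5
tool_pos: [492.1, -125.7, 341.9]
tool_rot: [3.141, -0.001, 1.475]
ft_force: [-0.2, 0.2, 0.7]
finger_gap: 91.6
grasp_force: 0.0
copper [  139   113   160   120 13606]
blob [586.01271743 414.0969185 ] 20.14059066772461
[201.8 158.2  41.8] rim z210 [566.6674188  368.18016751] belly z125 [579.25872316 394.37416568]
[198.8 153.8  40. ] rim z210 [569.86318067 370.29077572] belly z125 [582.66668146 396.62491686]
[192.8 137.2  57.6] rim z210 [581.51117438 374.5759992 ] belly z125 [595.0880941  401.19467629]
[203.2 153.8  40.9] rim z210 [569.78655702 367.17653351] belly z125 [582.58497006 393.30389106]
[195.8 158.2  43.9] rim z210 [566.76953505 372.33134947] belly z125 [579.36761986 398.80098333]
[239.2 171.8  59.2] rim z210 [556.606647   342.15504336] belly z125 [568.52992289 366.62099082]
[192.8 150.8  46. ] rim z210 [572.06282625 374.46728098] belly z125 [585.01238202 401.07873926]
[243.8 176.2  54.1] rim z210 [553.39286448 339.0183003 ] belly z125 [565.10274738 363.27597014]
dark change px [(112, np.float64(185.0), 3), (116, np.float64(184.5), 6), (120, np.float64(185.0), 5), (124, np.float64(185.5), 6), (128, np.float64(186.0), 5), (132, np.float64(186.0), 5), (136, np.float64(186.5), 6), (140, np.float64(187.0), 5), (144, np.float64(187.0), 5), (156, np.float64(194.0), 1), (160, np.float64(187.0), 1), (164, np.float64(186.5), 12), (168, np.float64(187.4), 9), (172, np.float64(186.0), 4), (176, np.float64(209.7), 15), (180, np.float64(199.5), 11), (184, np.float64(200.6), 5)]
22.55 [ 492.2044321  -124.93233089  341.84315073]
```

```bash
python3 -c "
from station import manip
print(manip.close_job())"
```

```text
the job is handed in; nothing more can be done
None
```

The job is handed in at about 22.6 s on the robot's clock. The reducer lies along the four prongs and the cezve stands on it with its handle pointing away from the pot, both centred to about 2 mm; I didn't re-check the pot and other items at the end.

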